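# Load a vial into the bench capping press and make one full metered stroke

### The job

Stand the lone amber vial at the front left in the pocket of the press's sliding carrier, then push the carrier in by its tab until it is fully home under the plunger. Then press the black plunger knob down until it bottoms firmly on its stop, keep it there for about a second, and let it spring all the way back up and let go, with the vial still standing in the carrier. Be gentle with the plunger: do not ram it or lean on it harder than it needs, and leave the other things where they stand.

Things in the scene. Friction and masses are not known exactly. Their poses are not given: they have to be found in the camera images.
- vial_center (a point): Centre (half-way up, 30 mm above its foot) of the loose amber vial with a ribbed white cap, an upright cylinder 28 mm across and 60 mm tall, about 35 g, standing alone on the worktop at the front left, in front of the long shallow tray (whose rim is 22 mm high). Three like vials at the back left do not matter. z axis along the vial. Grasp it across its 28 mm.
- press: Grey bench capping press, fixed to the worktop at a yaw within 0.3 rad. Origin on the worktop, on the vertical plunger axis. +x is its back; the carrier slides along its y, on rails that run out to -y (robot's right). Base 10 mm high, its wide part from x = -40 to 90 mm and y = -60 to 60 mm.
- press_head (a point): Middle of the press's head, on the plunger axis, 120 mm above the worktop. The head is a boss of 24 mm radius, from 105 to 135 mm high, with an arm back to the column (44 mm wide in y, from 55 to 85 mm behind the axis, up to 135 mm high).
- plunger: Plunger with the black knob, the top of the press. Origin: centre of the knob's flat top, 40 mm across, 190 mm above the worktop at rest. It moves straight down only, against a return spring: about 4 N starts it, 6 to 10 N holds it at the end of its stroke. It springs back up by itself. A push of 12 to 25 N in all seats it firmly on its stop; over 35 N, even briefly, harms it.
- stop_collar (a point): Foot of the steel stop collar round the rod, 135 mm above the worktop (does not follow its setting). The shoulder under the knob strikes the stiff rubber ring on its top (10 N per mm). The collar is set differently each time, for a stroke of anything from 14 to 24 mm, and the setting is not measured: feel for the stop, where the force rises sharply.
- bell_rim (a point): Centre of the rim of the hollow steel bell at the plunger's lower end, 37 mm inside, 80 mm above the worktop at rest; it comes down over the top of the vial.
- carrier (a joint): Travel of the aluminium carrier along the press's +y, in m: 0 pulled right out, 0.110 fully home against its end stop, where the pocket is under the plunger. It starts at 0 to 0.015, stays where it is left, and takes about 2 N to slide.
- pocket_floor (a point): Centre of the floor of the carrier's round pocket: 31 mm across with a 2 mm chamfer at the mouth, 16 mm deep, floor 14.5 mm above the worktop, in a block 46 x 46 mm whose top is 30.5 mm above the worktop. Axes as the press (x, y, z up). Moves with the carrier.
- tab_face (a point): Point on the outer (-y) face of the carrier's upright push tab, 109 mm to -y of the pocket centre, 32.5 mm above the worktop. The tab is 40 mm wide along x, 8 mm thick along y, and its top is 46.5 mm above the worktop. Push this face along the press's +y to send the carrier home. Axes as the press.
- beaker_c (a point): Centre (34 mm up) of the clear beaker, 61 mm across, 68 mm tall, a bystander behind the tray.
- bottle_c (a point): Centre (52 mm up) of the bottle, 53 mm across, 105 mm tall, with a white cap, a bystander to the right.
- cap_c (a point): Centre (14 mm up) of the loose grey-white screw cap, 54 mm across, 28 mm tall, a bystander behind the tray.
Things that resemble listed ones, but are neither listed nor needed, are in the scene too. Leave any green or red look-alike of the part that bears vial_center alone.

How it is judged:
By the outcome, as a careful person would: the job done as asked, in the order asked, and still so for the second after the job is handed in, with the robot touching nothing.
It also fails if it takes over 64 s, if anything falls off the work surface, if the arm or the gripper's body presses on something with over 40 N, if the wrist force passes 120 N, or if a joint passes its speed limit or range.

### The arm

A 6-joint arm with a two-finger parallel gripper is mounted at the origin on a cart in front of the work surface, level with it; the furniture and walls round the work are solid. World frame = base frame: x ahead of the robot, y to its left, z up, the work surface at z = 0. Lengths are in m, angles in rad, forces in N, time in s.
With the tool pointing down it reaches from about 0.35 to 0.875 m from the base axis. Payload 15.5 kg.
Tool frame: the origin (TCP) lies at the very end of the fingers, on their centre line; the grasp point (between the pads) lies 19 mm behind it (env.hold_point_z is the distance from the TCP to the grasp point, in m); x points along the fingers, y is the direction in which the jaws open and shut, and the axes are right-handed (so a half turn about x gives the same grasp; the last joint's range is limited). The gripper opens to 85 mm and grips with 20 to 120 N. Pads are 22 mm wide; open, the fingers measure 114 mm over their backs; the gripper's body (76 mm by 85 mm) begins 54 mm behind the grasp point. The pads swing forward as they close: fully open they stand 13 mm farther back than shut.
Start: joints at [1.012, 0.494, 1.345, -0, 1.302, -0.096], TCP at [0.28, 0.559, 0.231] pointing down, gripper open.
Joint ranges: [-2.91, 2.91], [-0.82, 2.16], [0.22, 2.67], [-1.22, 4.37], [0.12, 2.79], [-3.08, 3.08]. Speed limits (rad/s): [1.89, 1.89, 2.57, 3.01, 3.01, 3.01].

### API

Orientations are given as a 3x3 rotation matrix whose columns are the frame's x, y, z axes.
In Python, from cell import env gives the robot as it stands. The module is installed in compiled form; this text tells all that it offers.
- The arm moves only by the tool apply_moves, never from a script. Its argument "motion" is a list of rows, each an object with "delta_rot": the turn, a rotation vector about the tool's x, y, z in rad, a list of three; "translation": the shift along the tool's x, y, z in m, a list of three; "hand": the finger opening in m, from 0 to 0.0854. In form: [{"delta_rot": [wx, wy, wz], "translation": [x, y, z], "hand": hand}, ...]. A call has 1 to 5 rows; each row shifts and turns the commanded pose from where the row before left it, along the tool's axes as they then stand; what a row does not reach is not made up. A row lasts 1/8 s, in which the tool goes at most 62.5 mm and 10.7 degrees, less where a joint would pass 70% of its speed; a pose out of reach is approached as far as the arm can. A call is refused whole if a number of a shift passes 0.0625 or a number of a turn 0.188, either way. A call with a gripper value outside its range is refused whole. The fingers move at their own pace and stop on an object; "newtons" is the grip in N (left out, the last holds). Time passes only in rows, so rows that do not move let the fingers close. It gives the time, the measured TCP pose, the force and the opening at its end, in the units of the state.
- env.read_state(): the state, without advancing time (a new reading comes with each control period).
- env.grab_frame(name): name is "side" or "top" or "wrist"; returns a dict with "pixels" (420x560x3 uint8, blue, green, red), "fx", "fy", "cx", "cy" (pixels), "dist" ([k1, k2, p1, p2, k3] as OpenCV has them; the pictures are not rectified), "extrinsics" (4x4, takes a point from camera to world coordinates). Camera axes: x right, y up, looking along -z (the intrinsics and any distortion apply to the point x, -y, -z); pixel columns grow to the right and rows downward; lengths in m; the calibration is good to about 2 mm. A picture is of the moment at which its call begins. There is no depth.
- env.close_job(): hands the job in, once; it reports no verdict.
The state is a dict: "clock": time; "joint_positions": joint angles; "joint_velocities": joint speeds; "joint_torque": joint torques, N m; "ee_pos": TCP position; "orientation": TCP orientation; "force": force on the tool from outside, world axes, zero at the start; "wrist_torque": the same for the moment, N m; "gripper_width": opening from 0.0 (shut) to 1.0 (fully open).
Only numpy, scipy, OpenCV 4.12 (cv2) and the standard library are available. Lean on these libraries where they do the work, as an engineer would, in place of code of your own. Each camera call takes 0.05 s, during which the arm holds its last target. There are 200 camera calls.

## Working session

There is one attempt and no reset: what is moved stays moved. The work goes in short steps, Python scripts to look and compute and a tool call to move; the robot and the scene stay as the last step left them, time stands still between calls to the robot, and variables do not carry over. Pictures are saved under pics/ and viewed, about 8 in all and at most 12, crops included, and the job is handed in when it is done.

Besides the shell and the picture viewer there is one more tool, called after "Emit:" by a JSON object that holds its "fn" and its "kwargs". apply_moves: Moves the arm, as the interface text tells. Its arguments: {"type":"object","properties":{"motion":{"type":"array","items":{"type":"object","properties":{"delta_rot":{"type":"array","items":{"type":"number"}},"translation":{"type":"array","items":{"type":"number"}},"hand":{"type":"number"}}}},"newtons":{"type":"number"}},"required":["motion"]}

```bash
mkdir -p pics; cat > h.py <<'E'
import numpy as np, cv2
from cell import env
def grab(n,fn=None):
    f=env.grab_frame(n)
    f['pixels']=np.ascontiguousarray(f['pixels'])
    if fn: cv2.imwrite('pics/'+fn,f['pixels'])
    return f
def K(f): return np.array([[f['fx'],0,f['cx']],[0,f['fy'],f['cy']],[0,0,1.]])
def ray(f,u,v):
    p=cv2.undistortPoints(np.array([[[u,v]]],float),K(f),np.array(f['dist'],float))[0,0]
    T=np.array(f['extrinsics']); d=T[:3,:3]@np.array([p[0],-p[1],-1]); return T[:3,3],d/np.linalg.norm(d)
def onz(f,u,v,z):
    o,d=ray(f,u,v); return o+d*(z-o[2])/d[2]
def proj(f,P):
    T=np.array(f['extrinsics']); P=np.atleast_2d(P)
    c=(P-T[:3,3])@T[:3,:3]; c=c*[1,-1,-1]
    return cv2.projectPoints(c,np.zeros(3),np.zeros(3),K(f),np.array(f['dist'],float))[0][:,0]
E
python3 - <<'E'
from h import *
a=grab('top','top0.png');b=grab('side','side0.png')
for f in(a,b): print(np.round(f['extrinsics'],3),f['fx'],f['dist'])
s=env.read_state();print({k:np.round(v,3).tolist() for k,v in s.items()}, env.hold_point_z)
E
```

```text
[[-0.006  0.994 -0.113  0.395]
 [-1.    -0.007 -0.006 -0.042]
 [-0.007  0.113  0.994  1.457]
 [ 0.     0.     0.     1.   ]] 479.7708726342614 [-0.10826955  0.          0.          0.          0.        ]
[[-0.037  0.668 -0.743 -0.297]
 [-0.999 -0.04   0.014 -0.008]
 [-0.021  0.743  0.669  0.894]
 [ 0.     0.     0.     1.   ]] 464.91535584671766 [0.052718 0.       0.       0.       0.      ]
{'clock': 0.1, 'joint_positions': [1.011, 0.494, 1.346, -0.0, 1.303, -0.095], 'joint_velocities': [-0.001, -0.001, -0.001, -0.001, 0.001, -0.0], 'joint_torque': [0.001, -88.359, -38.455, -0.0, 0.005, -0.0], 'ee_pos': [0.279, 0.559, 0.231], 'orientation': [[-0.001, 0.447, 0.894], [-0.001, 0.894, -0.447], [-1.0, -0.001, -0.0]], 'force': [-0.08, 0.351, 0.295], 'wrist_torque': [-0.006, -0.0, 0.012], 'gripper_width': 1.0} 0.0187
```

View pics/top0.png

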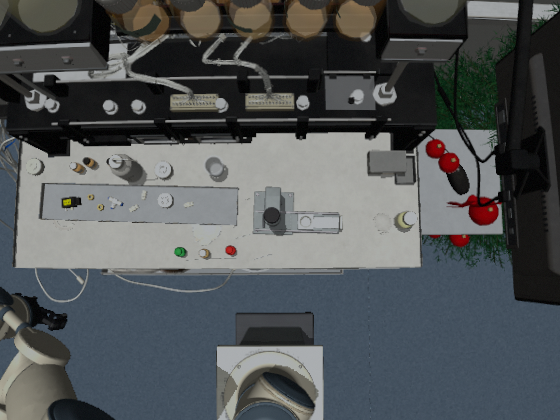

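View pics/side0.png

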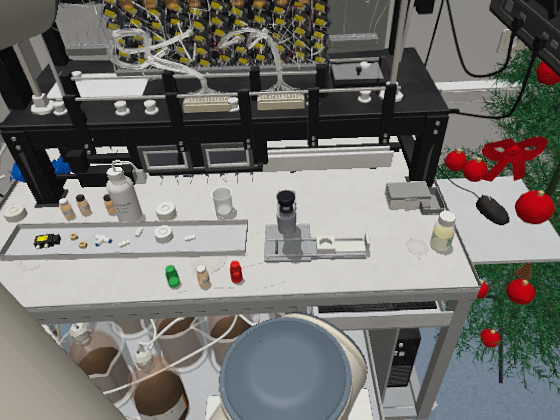

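Top view: the vial is at about (205,253), between a green look-alike (180,252) and a red one (231,250). The plunger knob is at (272,215), the pocket near (306,222) and the tab near (341,222). The side view has the vial at (203,277) and the knob at (286,197). I'll zoom in on both.

```bash
python3 - <<'E'
from h import *
a=cv2.imread('pics/top0.png')[180:265,165:355];b=cv2.imread('pics/side0.png')[180:300,160:380]
A=cv2.resize(a,None,fx=4,fy=4,interpolation=cv2.INTER_CUBIC)[:290]
B=cv2.resize(b,None,fx=3,fy=3,interpolation=cv2.INTER_CUBIC)[:]
A=A[:240];w=760
C=np.zeros((600,760,3),np.uint8);C[:240,:760]=A;C[240:600,:660]=B
cv2.imwrite('pics/c1.png',C)
fs={'top':grab('top'),'side':grab('side')}
for n,u,v,z in [('top',205,253,.06),('side',203,268,.06),('side',203,288,0.0),('top',272,215,.19),('side',286,197,.19),('top',306,222,.03),('top',341,222,.0465),('side',326,241,.0305)]:
  print(n,u,v,onz(fs[n],u,v,z).round(3))
E
```

```text
top 205 253 [0.426 0.185 0.06 ]
side 203 268 [0.424 0.186 0.06 ]
side 203 288 [0.413 0.193 0.   ]
top 272 215 [ 0.523 -0.014  0.19 ]
side 286 197 [ 0.516 -0.015  0.19 ]
top 306 222 [ 0.517 -0.111  0.03 ]
top 341 222 [ 0.515 -0.214  0.046]
side 326 241 [ 0.522 -0.113  0.03 ]
```

View pics/c1.png

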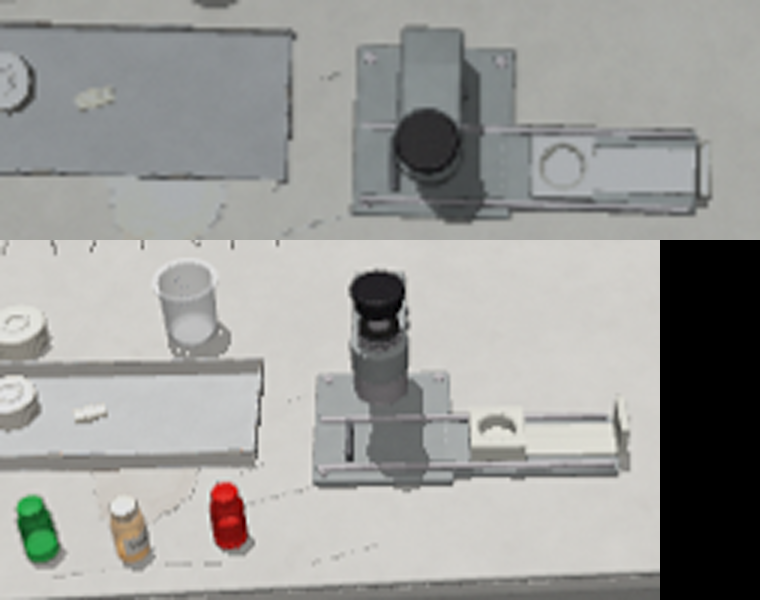

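Emit:
{"fn": "apply_moves", "kwargs": {"motion": [{"delta_rot": [0.1845,0,0],"translation": [0,0,0],"hand": 0.06},{"delta_rot": [0.1845,0,0],"translation": [0,0,0],"hand": 0.06},{"delta_rot": [0.1845,0,0],"translation": [0,0,0],"hand": 0.06},{"delta_rot": [0.1845,0,0],"translation": [0,0,0],"hand": 0.06},{"delta_rot": [0.1845,0,0],"translation": [0,0,0],"hand": 0.06}]}}

```text
clock: 0.82
ee_pos: [0.2795, 0.5589, 0.2311]
orientation: [[-0.0, 0.984, 0.177], [-0.0, 0.177, -0.984], [-1.0, -0.0, 0.0]]
force: [-0.8, -0.1, -0.4]
gripper_width: 0.704
```

Emit:
{"fn": "apply_moves", "kwargs": {"motion": [{"delta_rot": [0.1845,0,0],"translation": [0,0,0],"hand": 0.06},{"delta_rot": [0,0,0],"translation": [0,0.02,0.06],"hand": 0.06},{"delta_rot": [0,0,0],"translation": [0,0.02,0.06],"hand": 0.06},{"delta_rot": [0,0,0],"translation": [0,0.02,0.06],"hand": 0.06},{"delta_rot": [0,0,0],"translation": [0,0.02,0.06],"hand": 0.06}]}}

```text
clock: 1.45
ee_pos: [0.3589, 0.32, 0.2313]
orientation: [[0.0, 1.0, 0.0], [0.0, 0.0, -1.0], [-1.0, 0.0, -0.0]]
force: [1.4, 0.5, 0.7]
gripper_width: 0.705
```

Emit:
{"fn": "apply_moves", "kwargs": {"motion": [{"delta_rot": [0,0,0],"translation": [0,0.02,0.06],"hand": 0.06},{"delta_rot": [0,0,0],"translation": [0,0.02,0.06],"hand": 0.06},{"delta_rot": [0,0,0],"translation": [0,0,0],"hand": 0.06},{"delta_rot": [0,0,0],"translation": [0,0,0],"hand": 0.06}]}}

```text
clock: 1.95
ee_pos: [0.3982, 0.2033, 0.2313]
orientation: [[-0.0, 1.0, -0.001], [0.0, -0.001, -1.0], [-1.0, -0.0, -0.0]]
force: [-0.4, 0.5, -0.3]
gripper_width: 0.705
```

```bash
python3 - <<'E'
from h import *
f=grab('wrist','w1.png'); s=env.read_state()
print(s['clock'],np.round(s['ee_pos'],4),np.round(s['orientation'],3).tolist(),np.round(f['extrinsics'],3).tolist(),f['fx'])
print(proj(f,[[.425,.187,.06],[.425,.187,0]]))
E
```

```text
2.0 [0.398  0.2039 0.2313] [[-0.0, 1.0, 0.0], [0.0, 0.0, -1.0], [-1.0, -0.0, -0.0]] [[1.0, 0.001, 0.0, 0.398], [-0.001, 0.949, 0.316, 0.284], [0.0, -0.316, 0.949, 0.375], [0.0, 0.0, 0.0, 1.0]] 306.0576563059054
[[297.12320674 202.64855383]
 [293.4243489  188.6335965 ]]
```

View pics/w1.png

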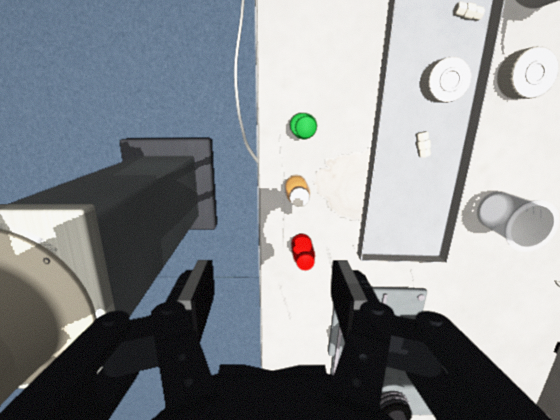

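The amber vial is at about (297,192) with its white cap toward (299,201). The green vial is at (304,126) and the red at (303,252). My rough position projects to within 3 px. I'll refine it from the amber mask.

```bash
python3 - <<'E'
from h import *
def amber(p,roi):
    x0,y0,x1,y1=roi; h=cv2.cvtColor(p,cv2.COLOR_BGR2HSV)
    m=cv2.inRange(h,(8,70,60),(25,255,255)); k=np.zeros_like(m);k[y0:y1,x0:x1]=m[y0:y1,x0:x1];return k
f=dict(env.grab_frame('wrist'));p=f['pixels']
m=amber(p,(275,165,325,220))
for r in range(170,216):
    c=np.flatnonzero(m[r]); 
    print(r,(c.min(),c.max()) if len(c) else None, ' '.join('%3d'%v for v in p[r,284:316].max(1)))
E
```

```text
170 None 244 244 244 244 243 242 243 243 243 242 243 243 243 244 243 244 244 245 245 245 245 244 245 243 244 244 242 243 243 243 243 244
171 None 240 243 243 245 243 243 244 243 242 244 243 244 244 243 243 244 244 245 245 245 244 244 244 244 243 245 243 244 242 243 243 243
172 None 234 242 244 244 244 243 244 243 244 243 243 243 244 245 244 245 244 245 245 245 245 245 244 244 244 243 244 244 243 244 244 242
173 None 231 242 245 244 244 244 243 243 244 244 244 245 244 244 245 245 245 244 246 244 244 244 244 244 244 244 243 244 244 243 243 240
174 None 233 242 245 243 244 243 244 244 243 241 241 238 236 239 242 241 243 246 245 246 244 244 244 245 244 244 245 244 245 243 242 238
175 None 232 243 244 245 246 245 242 235 226 222 214 205 206 211 218 223 231 240 245 246 246 245 245 244 245 245 244 244 244 243 241 238
176 (np.int64(294), np.int64(298)) 232 244 245 246 244 237 213 185 191 193 194 193 195 196 196 194 203 214 235 242 246 246 245 246 244 245 244 244 244 243 242 239
177 (np.int64(291), np.int64(301)) 231 244 246 244 235 206 178 155 165 177 194 193 194 197 195 189 183 191 204 229 
[... 5151 characters left out ...]
245 245 244 245
211 None 155 156 160 161 161 160 159 170 227 247 246 244 244 242 243 242 242 243 243 244 242 243 244 244 243 244 244 245 245 245 244 245
212 None 158 150 161 160 164 157 153 173 226 245 246 245 243 243 242 242 242 242 242 242 244 242 244 243 246 244 244 244 245 245 245 245
213 None 196 194 200 201 200 201 197 205 233 245 245 244 245 244 241 242 242 243 243 243 244 242 245 244 243 245 244 244 245 244 244 245
214 None 232 241 246 246 247 246 245 242 243 244 245 245 244 244 243 243 243 244 242 243 246 244 243 245 244 244 244 245 243 245 244 245
215 None 235 246 247 247 247 247 246 246 244 245 244 245 245 243 243 244 241 243 243 243 244 243 244 244 244 245 245 244 244 246 245 246
```

```bash
python3 - <<'E'
from h import *
f=grab('wrist')
c=onz(f,299,197.5,.06);print(c)
t=np.linspace(0,6.28,60)
for z,r in((0,.014),(.04,.014),(.06,.01)):
    q=proj(f,np.c_[c[0]+r*np.cos(t),c[1]+r*np.sin(t),0*t+z]);print(z,q.min(0),q.max(0))
for n in('top','side'):
    g=grab(n);p=g['pixels'];h=cv2.cvtColor(p,cv2.COLOR_BGR2HSV);m=cv2.inRange(h,(8,60,60),(25,255,255))
    u,v=proj(g,[[c[0],c[1],.03]])[0].astype(int);k=m[v-15:v+15,u-12:u+12];ys,xs=np.nonzero(k)
    print(n,xs.min()+u-12,xs.max()+u-12,ys.min()+v-15,ys.max()+v-15)
    q=np.vstack([proj(g,np.c_[c[0]+.014*np.cos(t),c[1]+.014*np.sin(t),0*t+z]) for z in(0,.04)]);print(q.min(0),q.max(0))
E
```

```text
[0.42652279 0.19374941 0.06      ]
0 [283.89032046 173.21693981] [306.12535453 194.89013167]
0.04 [285.18894374 180.5022005 ] [309.85632243 204.34184301]
0.06 [289.67809026 188.45402549] [308.31896372 206.37439504]
top 202 208 249 257
[198.49905153 248.11604439] [209.95135024 257.7552206 ]
side 197 209 270 287
[194.98637333 268.2872705 ] [209.18720646 288.12399539]
```

Emit:
{"fn": "apply_moves", "kwargs": {"motion": [{"delta_rot": [0,0,0],"translation": [0.04,0.0295,0.012],"hand": 0.06},{"delta_rot": [0,0,0],"translation": [0.05,0,0],"hand": 0.06},{"delta_rot": [0,0,0],"translation": [0.05,0,0],"hand": 0.06},{"delta_rot": [0,0,0],"translation": [0,0,0],"hand": 0.06}]}}

```text
clock: 2.7
ee_pos: [0.4256, 0.1912, 0.0891]
orientation: [[-0.006, 1.0, 0.001], [-0.002, 0.001, -1.0], [-1.0, -0.006, 0.002]]
force: [-0.8, 0.4, 0.9]
gripper_width: 0.703
```

```bash
python3 - <<'E'
from h import *
f=grab('wrist','w2.png'); s=env.read_state()
print(s['clock'],np.round(s['ee_pos'],4))
print(proj(f,[[.4275,.192,.06],[.4275,.192,0]]))
E
```

```text
2.75 [0.4268 0.1915 0.091 ]
[[275.84228281 244.08249318]
 [275.39959367 212.37080251]]
```

View pics/w2.png

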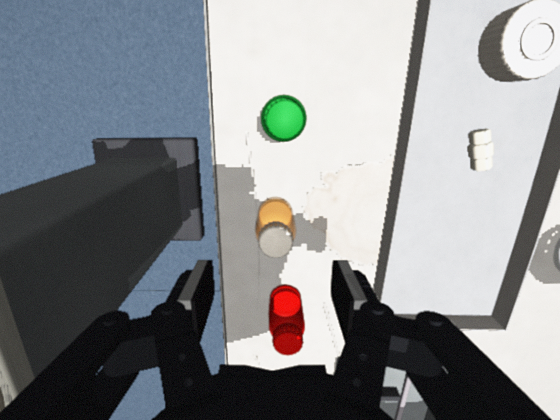

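Both predicted points fit: the cap top is at (276,239) against a predicted (276,244). I'll shift y by +2 mm, go down and grasp.

Emit:
{"fn": "apply_moves", "kwargs": {"motion": [{"delta_rot": [0,0,0],"translation": [0.025,0,-0.002],"hand": 0.06},{"delta_rot": [0,0,0],"translation": [0.025,0,0],"hand": 0.06},{"delta_rot": [0,0,0],"translation": [0.02,0,0],"hand": 0.06},{"delta_rot": [0,0,0],"translation": [0,0,0],"hand": 0.06}], "newtons": 25}}

```text
clock: 3.25
ee_pos: [0.4283, 0.1937, 0.0223]
orientation: [[0.001, 1.0, 0.001], [0.0, 0.001, -1.0], [-1.0, 0.001, -0.0]]
force: [0.2, 0.3, 1.0]
gripper_width: 0.698
```

Emit:
{"fn": "apply_moves", "kwargs": {"motion": [{"delta_rot": [0,0,0],"translation": [0,0,0],"hand": 0.02},{"delta_rot": [0,0,0],"translation": [0,0,0],"hand": 0.02},{"delta_rot": [0,0,0],"translation": [0,0,0],"hand": 0.02},{"delta_rot": [0,0,0],"translation": [0,0,0],"hand": 0.02},{"delta_rot": [0,0,0],"translation": [0,0,0],"hand": 0.02}]}}

```text
clock: 3.88
ee_pos: [0.4285, 0.1936, 0.0227]
orientation: [[0.002, 1.0, -0.0], [0.001, -0.0, -1.0], [-1.0, 0.002, -0.001]]
force: [-0.9, 0.6, 15.9]
gripper_width: 0.318
```

Emit:
{"fn": "apply_moves", "kwargs": {"motion": [{"delta_rot": [0,0,0],"translation": [-0.02,0,0],"hand": 0.02},{"delta_rot": [0,0,0],"translation": [-0.03,0,0],"hand": 0.02},{"delta_rot": [0,0,0],"translation": [-0.03,-0.01,0],"hand": 0.02},{"delta_rot": [0,0,0],"translation": [0,-0.02,0.03],"hand": 0.02},{"delta_rot": [0,0,0],"translation": [0,0,0.05],"hand": 0.02}]}}

```text
clock: 4.5
ee_pos: [0.3969, 0.1132, 0.1024]
orientation: [[0.001, 1.0, 0.003], [0.0, 0.003, -1.0], [-1.0, 0.001, -0.0]]
force: [1.3, -0.9, -1.4]
gripper_width: 0.317
```

Emit:
{"fn": "apply_moves", "kwargs": {"motion": [{"delta_rot": [0,0,0],"translation": [0,0,0.055],"hand": 0.02},{"delta_rot": [0,0,0],"translation": [0,0,0.055],"hand": 0.02},{"delta_rot": [0,0,0],"translation": [0,0,0.055],"hand": 0.02},{"delta_rot": [0,0,0],"translation": [0,0,0.03],"hand": 0.02},{"delta_rot": [0,0,0],"translation": [0,0,0],"hand": 0.02}]}}

```text
clock: 5.12
ee_pos: [0.3981, -0.0837, 0.102]
orientation: [[0.001, 1.0, -0.003], [-0.001, -0.003, -1.0], [-1.0, 0.001, 0.001]]
force: [-0.5, 0.1, -0.5]
gripper_width: 0.319
```

```bash
python3 - <<'E'
from h import *
f=grab('wrist','w3.png'); s=env.read_state()
print(s['clock'],np.round(s['ee_pos'],4),s['force'],s['gripper_width'])
E
```

```text
5.175 [ 0.3978 -0.0825  0.1019] [ 0.02471375  0.86452798 -0.27770821] 0.3211568871581202
```

View pics/w3.png

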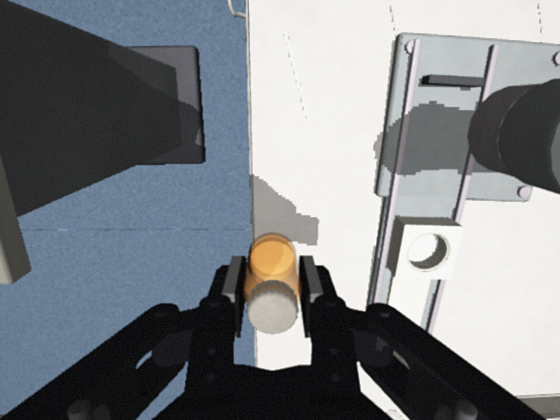

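The vial is held upright between the pads, with its cap at (273,305) and foot near (272,250). The pocket mouth is at about (428,252) and the rails are slightly yawed. I'll zoom in on the pocket.

```bash
python3 - <<'E'
from h import *
p=cv2.imread('pics/w3.png')[205:345,360:500]
cv2.imwrite('pics/c2.png',cv2.resize(p,None,fx=4.28,fy=4.28,interpolation=cv2.INTER_CUBIC))
f=grab('wrist')
for q in [(415,40),(375,300),(490,45),(430,330)]: print(q,onz(f,*q,.014).round(4))
print(onz(f,428,251,.0305))
T=f['extrinsics'];print(np.round(T,4).tolist())
E
```

```text
(415, 40) [0.4962 0.0437 0.014 ]
(375, 300) [ 0.4895 -0.1643  0.014 ]
(490, 45) [0.55   0.0418 0.014 ]
(430, 330) [ 0.5456 -0.1984  0.014 ]
[ 0.52023345 -0.10797079  0.0305    ]
[[1.0, 0.0028, -0.0002, 0.3976], [-0.0026, 0.9485, 0.3167, -0.0012], [0.0011, -0.3167, 0.9485, 0.2457], [0.0, 0.0, 0.0, 1.0]]
```

View pics/c2.png

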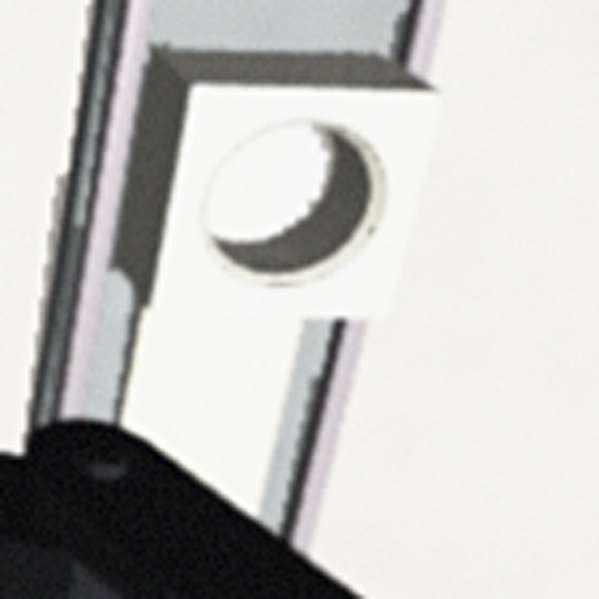

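```bash
python3 - <<'E'
from h import *
f=grab('wrist');s=env.read_state();e=np.array(s['ee_pos']);p=f['pixels']
print(e,onz(f,428.5,252,.0305))
h=cv2.cvtColor(p,cv2.COLOR_BGR2HSV)
for c in(266,272,278): print(c,' '.join('%d:%d/%d'%(r,h[r,c,2],h[r,c,1]) for r in range(226,344,2)))
for r in(300,308,316): print(r,' '.join('%d:%d'%(c,h[r,c,2]) for c in range(240,308,2)))
t=np.linspace(0,6.28,90);z0=e[2]-.0227
for dy in(-.002,0,.002):
  for z,r in((0,.014),(.06,.01)):
    q=proj(f,np.c_[e[0]+r*np.cos(t),e[1]+dy+r*np.sin(t),0*t+z0+z]);print(dy,z,q.min(0),q.max(0))
E
```

```text
[ 0.39758813 -0.08126753  0.10163759] [ 0.5205304  -0.10782816  0.0305    ]
266 226:159/14 228:159/11 230:160/13 232:150/20 234:126/67 236:163/124 238:164/148 240:156/152 242:215/155 244:222/152 246:222/156 248:222/157 250:223/152 252:223/156 254:225/154 256:224/155 258:224/150 260:225/155 262:226/153 264:228/149 266:230/151 268:230/155 270:235/149 272:236/148 274:212/153 276:211/145 278:228/124 280:187/104 282:94/19 284:103/74 286:110/107 288:119/109 290:122/79 292:120/28 294:162/28 296:194/25 298:202/23 300:197/22 302:201/23 304:198/23 306:195/24 308:199/22 310:197/18 312:194/18 314:197/22 316:197/22 318:191/23 320:195/21 322:195/24 324:194/20 326:191/23 328:188/22 330:189/23 332:187/27 334:240/5 336:243/5 338:242/6 340:242/5 342:242/4
272 226:159/11 228:160/14 230:155/13 232:140/51 234:138/87 236:185/130 238:165/144 240:175/152 242:223/152 244:224/155 246:226/152 248:222/156 250:224/156 252:226/151 254:227/151 256:226/152 258:228/149 260:227/155 262:227/151 264:229/150 266:231/147 268:232/148 270:236/145 272:242/140 274:235/135 276:228/131 278:231/124 280:139/84 282:99/26 284:110/
[... 1483 characters left out ...]
96:128 298:186 300:198 302:14 304:17 306:22
316 240:9 242:42 244:153 246:155 248:145 250:193 252:196 254:192 256:193 258:194 260:198 262:197 264:200 266:197 268:197 270:193 272:195 274:192 276:195 278:195 280:194 282:189 284:187 286:188 288:191 290:187 292:191 294:187 296:141 298:236 300:248 302:101 304:3 306:19
-0.002 0 [249.08521139 230.58968722] [295.53921503 272.5527497 ]
-0.002 0.06 [248.62096006 295.94854599] [296.42792269 335.6089709 ]
0 0 [248.99929314 227.4268786 ] [295.61828724 269.69303835]
0 0.06 [248.48909868 291.73461002] [296.55227879 331.83639739]
0.002 0 [248.91294455 224.24118588] [295.6977373  266.81272814]
0.002 0.06 [248.35616013 287.47341341] [296.67761788 328.02214862]
```

Emit:
{"fn": "apply_moves", "kwargs": {"motion": [{"delta_rot": [-0.172,0,0],"translation": [0,0,0],"hand": 0.02},{"delta_rot": [-0.172,0,0],"translation": [0,0,0],"hand": 0.02},{"delta_rot": [-0.172,0,0],"translation": [0,0,0],"hand": 0.02},{"delta_rot": [-0.172,0,0],"translation": [0,0,0],"hand": 0.02},{"delta_rot": [-0.172,0,0],"translation": [0,0,0],"hand": 0.02}]}}

```text
clock: 5.9
ee_pos: [0.3976, -0.0806, 0.1014]
orientation: [[-0.0, 0.647, 0.763], [0.0, 0.763, -0.647], [-1.0, 0.0, -0.0]]
force: [0.1, 0.3, -0.6]
gripper_width: 0.324
```

Emit:
{"fn": "apply_moves", "kwargs": {"motion": [{"delta_rot": [-0.172,0,0],"translation": [0,0,0],"hand": 0.02},{"delta_rot": [-0.172,0,0],"translation": [0,0,0],"hand": 0.02},{"delta_rot": [-0.172,0,0],"translation": [0,0,0],"hand": 0.02},{"delta_rot": [-0.172,0,0],"translation": [0,0,0],"hand": 0.02},{"delta_rot": [0,0,0],"translation": [0,0,0],"hand": 0.02}]}}

```text
clock: 6.52
ee_pos: [0.3977, -0.0809, 0.1014]
orientation: [[0.0, 0.022, 1.0], [0.0, 1.0, -0.022], [-1.0, 0.0, 0.0]]
force: [-0.8, 0.1, -0.7]
gripper_width: 0.322
```

Emit:
{"fn": "apply_moves", "kwargs": {"motion": [{"delta_rot": [0,0,0],"translation": [0,-0.025,0.02],"hand": 0.02},{"delta_rot": [0,0,0],"translation": [0,0,0.03],"hand": 0.02},{"delta_rot": [0,0,0],"translation": [0,0,0],"hand": 0.02},{"delta_rot": [0,0,0],"translation": [0,0,0],"hand": 0.02}]}}

```text
clock: 7.02
ee_pos: [0.4463, -0.1072, 0.1011]
orientation: [[-0.001, 0.024, 1.0], [0.0, 1.0, -0.024], [-1.0, 0.0, -0.001]]
force: [-0.8, 0.8, -1.0]
gripper_width: 0.318
```

```bash
python3 - <<'E'
from h import *
f=grab('wrist','w4.png'); s=env.read_state()
print(s['clock'],np.round(s['ee_pos'],4),np.round(s['orientation'],3).tolist(),np.round(f['extrinsics'],4).tolist())
print(proj(f,[[.5205,-.1078,.0305]]))
E
```

```text
7.075 [ 0.4461 -0.1072  0.1012] [[-0.001, 0.024, 1.0], [0.0, 1.0, -0.024], [-1.0, 0.0, -0.001]] [[0.0249, -0.9488, -0.315, 0.3651], [0.9997, 0.0235, 0.008, -0.1053], [-0.0002, -0.3151, 0.949, 0.2451], [0.0, 0.0, 0.0, 1.0]]
[[273.70637441 305.75130641]]
```

View pics/w4.png

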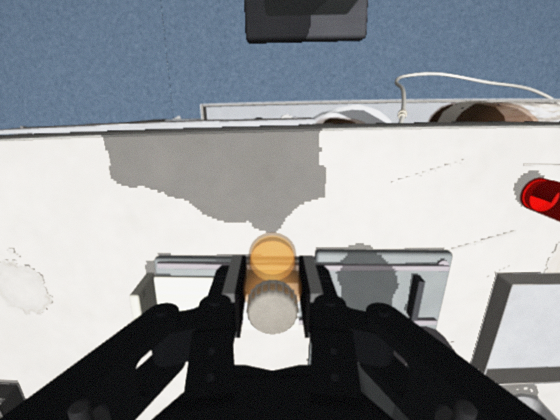

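Emit:
{"fn": "apply_moves", "kwargs": {"motion": [{"delta_rot": [0,0,0],"translation": [0,0.001,0.04],"hand": 0.02},{"delta_rot": [0,0,0],"translation": [0,0,0.0324],"hand": 0.02},{"delta_rot": [0,0,0],"translation": [0.02,0,0],"hand": 0.02},{"delta_rot": [0,0,0],"translation": [0.016,0,0],"hand": 0.02},{"delta_rot": [0,0,0],"translation": [0,0,0],"hand": 0.02}]}}

```text
clock: 7.7
ee_pos: [0.5179, -0.1081, 0.0642]
orientation: [[-0.003, 0.023, 1.0], [0.001, 1.0, -0.023], [-1.0, 0.001, -0.003]]
force: [0.4, 0.4, -1.2]
gripper_width: 0.319
```

```bash
python3 - <<'E'
from h import *
s=env.read_state();print(s['clock'],np.round(s['ee_pos'],4),np.round(s['force'],1))
a=grab('side');b=grab('top');w=grab('wrist')
A=cv2.resize(a['pixels'][195:285,270:380],None,fx=4,fy=4,interpolation=cv2.INTER_CUBIC)
B=w['pixels'][200:360,150:410]
C=np.zeros((560,800,3),np.uint8);C[:360,:440]=A;C[:320,440:800]=cv2.resize(B,None,fx=2,fy=2)[:,80:440]
C[360:560,:400]=cv2.resize(b['pixels'][195:245,260:360],None,fx=4,fy=4,interpolation=cv2.INTER_CUBIC)
cv2.imwrite('pics/c3.png',C)
print(proj(a,[[.5205,-.1078,.0305],[.5205,-.1078,.042]]))
E
```

```text
7.7 [ 0.5179 -0.1081  0.0642] [ 0.4  0.4 -1.2]
[[323.96171515 241.57345305]
 [324.08961298 238.43396676]]
```

View pics/c3.png

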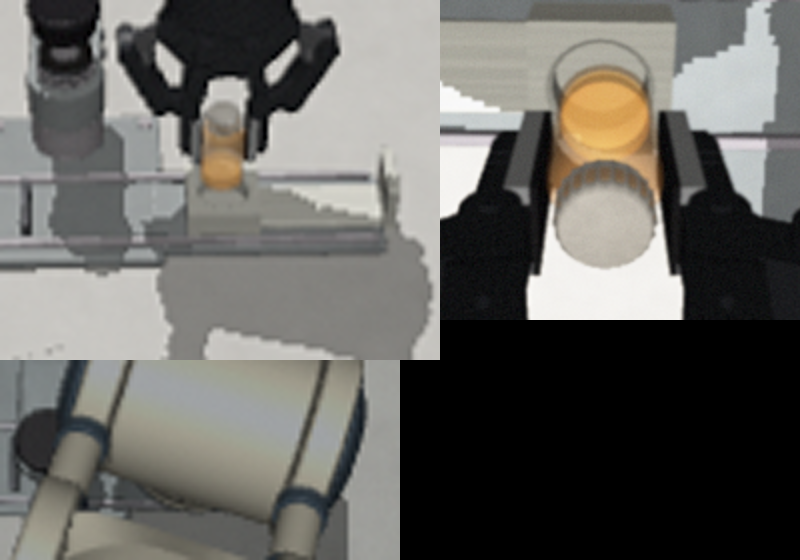

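The wrist view shows the foot hovering over the pocket mouth, with its rim visible at the crop's top (u 551–651, top at v≈40) and the foot at u 559–649, top v≈66. I'll turn that into offsets.

```bash
python3 - <<'E'
from h import *
w=grab('wrist');s=env.read_state();e=np.array(s['ee_pos']);p=w['pixels'];print(e)
for c in(262,267,271,275,280): print(c,' '.join('%d:%d/%d'%(r,p[r,c].max(),p[r,c].max()-int(p[r,c].min())) for r in range(210,244)))
for r in (228,232): print(r,' '.join('%d:%d'%(c,p[r,c].max()) for c in range(238,304)))
for z in(.0305,.0405,.0415): print(z,[onz(w,271,v,z).round(4).tolist() for v in(218,220,222,232,233,234)])
t=np.linspace(0,6.28,90)
for c,r,z in(((.5205,-.1078),.0175,.0305),((.5205,-.1078),.0155,.0285),((e[0]+.002,e[1]),.014,e[2]-.0227)):
    q=proj(w,np.c_[c[0]+r*np.cos(t),c[1]+r*np.sin(t),0*t+z]);print(z,r,q.min(0),q.max(0))
E
```

```text
[ 0.51953843 -0.10866995  0.06584834]
262 210:154/13 211:179/13 212:179/11 213:177/14 214:173/15 215:172/12 216:173/13 217:179/14 218:175/11 219:163/11 220:138/10 221:135/11 222:162/13 223:174/11 224:179/12 225:179/15 226:176/13 227:175/12 228:174/12 229:172/10 230:181/13 231:174/10 232:177/10 233:171/16 234:151/28 235:139/40 236:141/43 237:162/64 238:184/88 239:173/93 240:167/91 241:163/93 242:177/104 243:216/122
267 210:145/13 211:175/10 212:179/15 213:178/12 214:173/14 215:171/14 216:173/15 217:180/12 218:173/15 219:139/13 220:134/11 221:166/14 222:174/13 223:174/12 224:173/13 225:180/15 226:175/12 227:178/13 228:177/15 229:172/14 230:177/14 231:174/12 232:167/24 233:142/34 234:140/42 235:159/58 236:191/90 237:182/93 238:163/94 239:164/90 240:173/95 241:198/111 242:227/127 243:228/130
271 210:146/11 211:172/12 212:178/14 213:175/13 214:174/14 215:169/15 216:173/13 217:176/14 218:168/11 219:132/10 220:136/9 221:169/10 222:177/14 223:176/13 224:171/13 225:174/13 226:178/13 227:173/10 228:174/11 229:172/11 230:175/12 231:169/14 232:154/29 233:138/38 234:145/47 235:171/71 236:191/95 2
[... 1933 characters left out ...]
305], [0.5046, -0.1091, 0.0305], [0.5059, -0.1091, 0.0305], [0.5127, -0.1093, 0.0305], [0.5134, -0.1093, 0.0305], [0.514, -0.1093, 0.0305]]
0.0405 [[0.4996, -0.1089, 0.0405], [0.5009, -0.1089, 0.0405], [0.5021, -0.109, 0.0405], [0.5085, -0.1091, 0.0405], [0.5091, -0.1091, 0.0405], [0.5098, -0.1091, 0.0405]]
0.0415 [[0.4992, -0.1089, 0.0415], [0.5005, -0.1089, 0.0415], [0.5017, -0.1089, 0.0415], [0.5081, -0.1091, 0.0415], [0.5087, -0.1091, 0.0415], [0.5094, -0.1091, 0.0415]]
0.0305 0.0175 [246.25970068 217.57625292] [300.87081304 267.44928455]
0.0285 0.0155 [249.59995959 219.473737  ] [297.50828495 263.28679408]
0.04314833895259562 0.014 [249.02944107 232.21003527] [295.46736938 274.08120414]
```

Emit:
{"fn": "apply_moves", "kwargs": {"motion": [{"delta_rot": [0,0,0],"translation": [0.003,-0.0016,-0.0007],"hand": 0.02},{"delta_rot": [0,0,0],"translation": [0.005,0,0],"hand": 0.02},{"delta_rot": [0,0,0],"translation": [0.005,0,0],"hand": 0.02},{"delta_rot": [0,0,0],"translation": [0.004,0,0],"hand": 0.02},{"delta_rot": [0,0,0],"translation": [0,0,0],"hand": 0.02}]}}

```text
clock: 8.52
ee_pos: [0.5187, -0.1101, 0.0479]
orientation: [[-0.0, 0.023, 1.0], [0.0, 1.0, -0.023], [-1.0, 0.0, -0.0]]
force: [0.5, 0.8, -0.1]
gripper_width: 0.321
```

Emit:
{"fn": "apply_moves", "kwargs": {"motion": [{"delta_rot": [0,0,0],"translation": [0.004,0,0],"hand": 0.02},{"delta_rot": [0,0,0],"translation": [0.003,0,0],"hand": 0.02},{"delta_rot": [0,0,0],"translation": [0.002,0,0],"hand": 0.02},{"delta_rot": [0,0,0],"translation": [0,0,0],"hand": 0.02}]}}

```text
clock: 9.02
ee_pos: [0.5187, -0.1101, 0.0391]
orientation: [[-0.0, 0.023, 1.0], [0.0, 1.0, -0.023], [-1.0, 0.0, -0.0]]
force: [-0.3, -0.4, -1.1]
gripper_width: 0.32
```

Emit:
{"fn": "apply_moves", "kwargs": {"motion": [{"delta_rot": [0,0,0],"translation": [0.001,0,0],"hand": 0.02},{"delta_rot": [0,0,0],"translation": [0.001,0,0],"hand": 0.02},{"delta_rot": [0,0,0],"translation": [0,0,0],"hand": 0.02}]}}

```text
clock: 9.4
ee_pos: [0.5188, -0.1102, 0.0373]
orientation: [[0.0, 0.023, 1.0], [-0.0, 1.0, -0.023], [-1.0, -0.0, 0.0]]
force: [0.5, 0.0, -0.4]
gripper_width: 0.321
```

Emit:
{"fn": "apply_moves", "kwargs": {"motion": [{"delta_rot": [0,0,0],"translation": [0,0,0],"hand": 0.032},{"delta_rot": [0,0,0],"translation": [0,0,0],"hand": 0.04},{"delta_rot": [0,0,0],"translation": [0,0,0],"hand": 0.05},{"delta_rot": [0,0,0],"translation": [0,0,0],"hand": 0.05}]}}

```text
clock: 9.9
ee_pos: [0.5187, -0.1101, 0.0373]
orientation: [[-0.0, 0.023, 1.0], [-0.0, 1.0, -0.023], [-1.0, -0.0, -0.0]]
force: [0.6, -0.3, 1.1]
gripper_width: 0.582
```

Emit:
{"fn": "apply_moves", "kwargs": {"motion": [{"delta_rot": [0,0,0],"translation": [-0.02,0,0],"hand": 0.05},{"delta_rot": [0,0,0],"translation": [-0.04,0,0],"hand": 0.05},{"delta_rot": [0,0,0],"translation": [-0.04,0,0],"hand": 0.05},{"delta_rot": [0,0,0],"translation": [0,-0.04,0],"hand": 0.05},{"delta_rot": [0,0,0],"translation": [0,-0.05,0],"hand": 0.03}]}}

```text
clock: 10.52
ee_pos: [0.517, -0.2006, 0.1381]
orientation: [[0.001, 0.021, 1.0], [-0.001, 1.0, -0.021], [-1.0, -0.0, 0.001]]
force: [1.9, -0.5, -0.3]
gripper_width: 0.385
```

Emit:
{"fn": "apply_moves", "kwargs": {"motion": [{"delta_rot": [0,0,0],"translation": [0,-0.05,0],"hand": 0},{"delta_rot": [0,0,0],"translation": [0,0,0],"hand": 0},{"delta_rot": [0,0,0],"translation": [0,0,0],"hand": 0},{"delta_rot": [0,0,0],"translation": [0,0,0],"hand": 0}]}}

```text
clock: 11.02
ee_pos: [0.5155, -0.249, 0.1372]
orientation: [[-0.0, 0.022, 1.0], [0.0, 1.0, -0.022], [-1.0, 0.0, -0.0]]
force: [-0.2, 0.7, 0.1]
gripper_width: -0.001
```

```bash
python3 - <<'E'
from h import *
s=env.read_state();print(s['clock'],np.round(s['ee_pos'],4),np.round(s['force'],1),s['gripper_width'])
a=grab('side');w=grab('wrist')
A=cv2.resize(a['pixels'][185:275,270:385],None,fx=4,fy=4,interpolation=cv2.INTER_CUBIC)
C=np.zeros((420,800,3),np.uint8);C[:360,:460]=A;C[:,460:800]=w['pixels'][:,180:520]
cv2.imwrite('pics/c4.png',C)
print(proj(w,[[.517,-.219,.0465]]),proj(a,[[.517,-.219,.0325]]))
E
```

```text
11.025 [ 0.5155 -0.249   0.1372] [-0.2  0.7  0.1] -0.0006655633918471996
[[309.26465037 214.07645723]] [[367.79245138 240.27254251]]
```

View pics/c4.png

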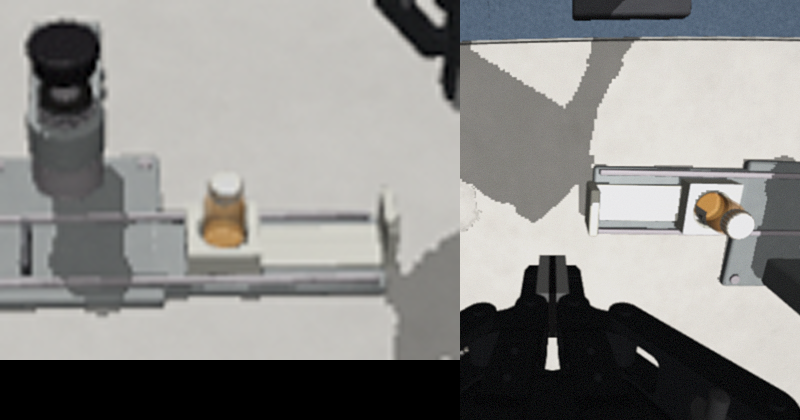

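The vial stands in the pocket in both views, and the carrier hasn't moved: the tab is at wrist-crop (593,210). Next I lower the shut fingers behind the tab.

Emit:
{"fn": "apply_moves", "kwargs": {"motion": [{"delta_rot": [0,0,0],"translation": [0.04,0,0.003],"hand": 0},{"delta_rot": [0,0,0],"translation": [0.04,0,0],"hand": 0},{"delta_rot": [0,0,0],"translation": [0.029,0,0],"hand": 0},{"delta_rot": [0,0,0],"translation": [0,0,0],"hand": 0}]}}

```text
clock: 11.62
ee_pos: [0.5176, -0.249, 0.0268]
orientation: [[-0.003, 0.022, 1.0], [0.002, 1.0, -0.022], [-1.0, 0.002, -0.003]]
force: [-0.9, -0.2, 1.0]
gripper_width: 0.002
```

Emit:
{"fn": "apply_moves", "kwargs": {"motion": [{"delta_rot": [0,0,0],"translation": [0,0.006,0],"hand": 0},{"delta_rot": [0,0,0],"translation": [0,0.006,0],"hand": 0},{"delta_rot": [0,0,0],"translation": [0,0.006,0],"hand": 0},{"delta_rot": [0,0,0],"translation": [0,0.006,0],"hand": 0},{"delta_rot": [0,0,0],"translation": [0,0.006,0],"hand": 0}]}}

```text
clock: 12.25
ee_pos: [0.5196, -0.22, 0.0286]
orientation: [[0.001, 0.023, 1.0], [-0.001, 1.0, -0.023], [-1.0, -0.0, 0.001]]
force: [1.4, -2.0, 1.1]
gripper_width: 0.002
```

Emit:
{"fn": "apply_moves", "kwargs": {"motion": [{"delta_rot": [0,0,0],"translation": [0,0.006,0],"hand": 0},{"delta_rot": [0,0,0],"translation": [0,0.006,0],"hand": 0},{"delta_rot": [0,0,0],"translation": [0,0.006,0],"hand": 0},{"delta_rot": [0,0,0],"translation": [0,0.006,0],"hand": 0},{"delta_rot": [0,0,0],"translation": [0,0.006,0],"hand": 0}]}}

```text
clock: 12.88
ee_pos: [0.52, -0.1898, 0.0282]
orientation: [[0.0, 0.023, 1.0], [-0.0, 1.0, -0.023], [-1.0, -0.0, 0.0]]
force: [1.3, -2.3, -0.2]
gripper_width: 0.0
```

Emit:
{"fn": "apply_moves", "kwargs": {"motion": [{"delta_rot": [0,0,0],"translation": [0,0.006,0],"hand": 0},{"delta_rot": [0,0,0],"translation": [0,0.006,0],"hand": 0},{"delta_rot": [0,0,0],"translation": [0,0.006,0],"hand": 0},{"delta_rot": [0,0,0],"translation": [0,0.006,0],"hand": 0},{"delta_rot": [0,0,0],"translation": [0,0.006,0],"hand": 0}]}}

```text
clock: 13.5
ee_pos: [0.5206, -0.1598, 0.0283]
orientation: [[-0.0, 0.023, 1.0], [-0.0, 1.0, -0.023], [-1.0, -0.0, -0.0]]
force: [0.8, -1.7, -0.2]
gripper_width: -0.001
```

Emit:
{"fn": "apply_moves", "kwargs": {"motion": [{"delta_rot": [0,0,0],"translation": [0,0.004,0],"hand": 0},{"delta_rot": [0,0,0],"translation": [0,0.004,0],"hand": 0},{"delta_rot": [0,0,0],"translation": [0,0.003,0],"hand": 0}]}}

```text
clock: 13.88
ee_pos: [0.5208, -0.149, 0.0283]
orientation: [[-0.0, 0.023, 1.0], [0.0, 1.0, -0.023], [-1.0, 0.0, -0.0]]
force: [2.4, -2.5, -0.4]
gripper_width: -0.002
```

```bash
python3 - <<'E'
from h import *
s=env.read_state();print(s['clock'],np.round(s['ee_pos'],4),np.round(s['force'],1))
a=grab('side','s5.png');p=a['pixels'][185:275,240:385]
h=cv2.cvtColor(a['pixels'],cv2.COLOR_BGR2HSV);m=cv2.inRange(h,(8,70,60),(25,255,255))[185:275,240:385];ys,xs=np.nonzero(m);print(xs.min()+240,xs.max()+240,ys.min()+185,ys.max()+185,len(xs))
E
```

```text
13.875 [ 0.5208 -0.149   0.0283] [ 2.4 -2.5 -0.4]
288 297 234 247 112
```

Emit:
{"fn": "apply_moves", "kwargs": {"motion": [{"delta_rot": [0,0,0],"translation": [0,0.002,0],"hand": 0},{"delta_rot": [0,0,0],"translation": [0,0.002,0],"hand": 0},{"delta_rot": [0,0,0],"translation": [0,0.002,0],"hand": 0},{"delta_rot": [0,0,0],"translation": [0,0,0],"hand": 0}]}}

```text
clock: 14.42
ee_pos: [0.5209, -0.143, 0.0283]
orientation: [[-0.0, 0.023, 1.0], [0.0, 1.0, -0.023], [-1.0, 0.0, -0.0]]
force: [0.3, -0.4, -0.2]
gripper_width: 0.004
```

Emit:
{"fn": "apply_moves", "kwargs": {"motion": [{"delta_rot": [0,0,0],"translation": [0,0.0015,0],"hand": 0},{"delta_rot": [0,0,0],"translation": [0,0.0015,0],"hand": 0},{"delta_rot": [0,0,0],"translation": [0,0,0],"hand": 0}]}}

```text
clock: 14.8
ee_pos: [0.521, -0.14, 0.0283]
orientation: [[-0.0, 0.023, 1.0], [0.0, 1.0, -0.023], [-1.0, 0.0, -0.0]]
force: [-0.0, -0.6, -0.8]
gripper_width: 0.001
```

Emit:
{"fn": "apply_moves", "kwargs": {"motion": [{"delta_rot": [0,0,0],"translation": [0,0.0015,0],"hand": 0},{"delta_rot": [0,0,0],"translation": [0,0.0015,0],"hand": 0}]}}

```text
clock: 15.05
ee_pos: [0.5211, -0.1372, 0.0283]
orientation: [[-0.0, 0.023, 1.0], [-0.0, 1.0, -0.023], [-1.0, -0.0, -0.0]]
force: [-0.2, -1.3, -0.6]
gripper_width: 0.004
```

Emit:
{"fn": "apply_moves", "kwargs": {"motion": [{"delta_rot": [0,0,0],"translation": [0,0.0015,0],"hand": 0}]}}

```text
clock: 15.18
ee_pos: [0.5212, -0.1356, 0.0283]
orientation: [[-0.0, 0.023, 1.0], [-0.0, 1.0, -0.023], [-1.0, -0.0, -0.0]]
force: [0.0, -2.1, -0.9]
gripper_width: -0.005
```

Emit:
{"fn": "apply_moves", "kwargs": {"motion": [{"delta_rot": [0,0,0],"translation": [0,0.001,0],"hand": 0}]}}

```text
clock: 15.3
ee_pos: [0.5213, -0.1349, 0.0283]
orientation: [[0.0, 0.023, 1.0], [-0.0, 1.0, -0.023], [-1.0, -0.0, 0.0]]
force: [-2.4, -11.6, -1.7]
gripper_width: -0.007
```

Emit:
{"fn": "apply_moves", "kwargs": {"motion": [{"delta_rot": [0,0,0],"translation": [0,0.0005,0],"hand": 0},{"delta_rot": [0,0,0],"translation": [0,0,0],"hand": 0}]}}

```text
clock: 15.55
ee_pos: [0.5213, -0.1349, 0.0283]
orientation: [[0.0, 0.023, 1.0], [-0.001, 1.0, -0.023], [-1.0, -0.001, 0.0]]
force: [-2.0, -10.8, -0.7]
gripper_width: -0.001
```

Emit:
{"fn": "apply_moves", "kwargs": {"motion": [{"delta_rot": [0,0,0],"translation": [0,-0.01,0],"hand": 0},{"delta_rot": [0,0,0],"translation": [0,-0.03,0],"hand": 0},{"delta_rot": [0,0,0],"translation": [-0.04,0,0],"hand": 0},{"delta_rot": [0,0,0],"translation": [-0.055,0,0],"hand": 0},{"delta_rot": [0,0,0],"translation": [-0.055,0,0],"hand": 0}]}}

```text
clock: 16.18
ee_pos: [0.5199, -0.1743, 0.1798]
orientation: [[-0.001, 0.023, 1.0], [0.001, 1.0, -0.023], [-1.0, 0.001, -0.001]]
force: [1.3, -0.3, -0.3]
gripper_width: 0.002
```

Emit:
{"fn": "apply_moves", "kwargs": {"motion": [{"delta_rot": [0,0,0],"translation": [-0.05,0,0],"hand": 0},{"delta_rot": [0,0,0],"translation": [0,0,0],"hand": 0},{"delta_rot": [0,0,0],"translation": [0,0,0],"hand": 0}]}}

```text
clock: 16.55
ee_pos: [0.5199, -0.1742, 0.2279]
orientation: [[-0.001, 0.023, 1.0], [0.0, 1.0, -0.023], [-1.0, 0.0, -0.001]]
force: [-0.4, 0.4, -0.3]
gripper_width: 0.001
```

```bash
python3 - <<'E'
from h import *
s=env.read_state();print(s['clock'],np.round(s['ee_pos'],4),np.round(s['force'],1))
a=grab('side');w=grab('wrist')
A=cv2.resize(a['pixels'][185:275,250:365],None,fx=4,fy=4,interpolation=cv2.INTER_CUBIC)
C=np.zeros((420,800,3),np.uint8);C[:360,:460]=A;C[:,460:800]=w['pixels'][:,200:540]
cv2.imwrite('pics/c5.png',C)
P=[.5233,-.013,.19]
print(proj(w,[P]),proj(a,[P]))
E
```

```text
16.55 [ 0.5199 -0.1742  0.2279] [-0.4  0.4 -0.3]
[[514.8977572  239.44544017]] [[285.09683952 194.90851767]]
```

View pics/c5.png

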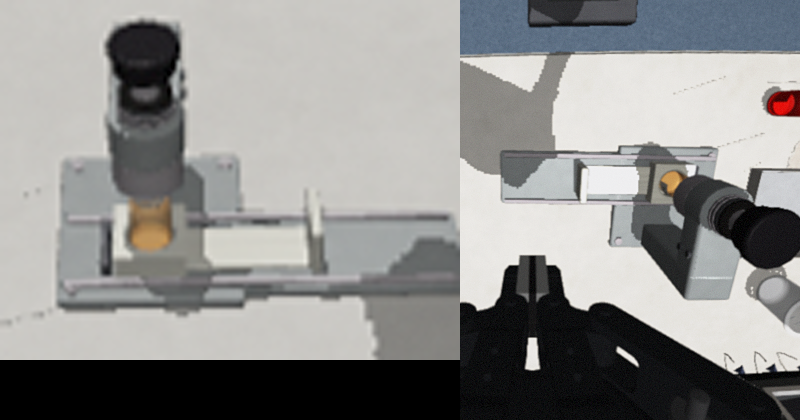

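The carrier is home, with the vial upright under the head. The side view puts the knob top at about (285.8,195.8), close to the prediction. I'll move over the knob.

Emit:
{"fn": "apply_moves", "kwargs": {"motion": [{"delta_rot": [0,0,0],"translation": [0,0.055,0],"hand": 0},{"delta_rot": [0,0,0],"translation": [0,0.055,0],"hand": 0},{"delta_rot": [0,0,0],"translation": [0,0.049,0],"hand": 0},{"delta_rot": [0,0,0],"translation": [0,0,0],"hand": 0},{"delta_rot": [0,0,0],"translation": [0,0,0],"hand": 0}]}}

```text
clock: 17.27
ee_pos: [0.5237, -0.0154, 0.2275]
orientation: [[-0.001, 0.022, 1.0], [-0.0, 1.0, -0.022], [-1.0, -0.0, -0.001]]
force: [-0.8, 0.4, 0.7]
gripper_width: 0.001
```

Emit:
{"fn": "apply_moves", "kwargs": {"motion": [{"delta_rot": [0,0,0],"translation": [0.015,0,0],"hand": 0},{"delta_rot": [0,0,0],"translation": [0.015,0,0],"hand": 0},{"delta_rot": [0,0,0],"translation": [0,0,0],"hand": 0},{"delta_rot": [0,0,0],"translation": [0,0,0],"hand": 0}]}}

```text
clock: 17.77
ee_pos: [0.5239, -0.0155, 0.1982]
orientation: [[-0.0, 0.023, 1.0], [0.0, 1.0, -0.023], [-1.0, 0.0, -0.0]]
force: [0.6, 0.1, 0.1]
gripper_width: 0.002
```

```bash
python3 - <<'E'
from h import *
s=env.read_state();print(s['clock'],np.round(s['ee_pos'],4),np.round(s['force'],1))
w=grab('wrist','w6.png');print(proj(w,[s['ee_pos'],[.523,-.015,.19]]))
E
```

```text
17.775 [ 0.5239 -0.0155  0.1982] [0.6 0.1 0.1]
[[272.29465726 269.19180217]
 [273.1130171  260.31176684]]
```

View pics/w6.png

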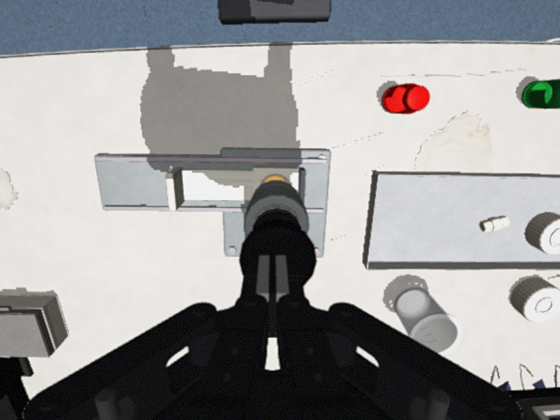

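The knob's centre is near u=278 and the finger tips at 272, so I'll shift 3 mm in +y, then press slowly while reading the force.

Emit:
{"fn": "apply_moves", "kwargs": {"motion": [{"delta_rot": [0,0,0],"translation": [0,0.003,0],"hand": 0},{"delta_rot": [0,0,0],"translation": [0.002,0,0],"hand": 0},{"delta_rot": [0,0,0],"translation": [0.002,0,0],"hand": 0},{"delta_rot": [0,0,0],"translation": [0.002,0,0],"hand": 0}]}}

```text
clock: 18.32
ee_pos: [0.524, -0.0122, 0.1921]
orientation: [[-0.0, 0.023, 1.0], [-0.0, 1.0, -0.023], [-1.0, -0.0, -0.0]]
force: [-0.3, -0.2, 0.2]
gripper_width: 0.0
```

Emit:
{"fn": "apply_moves", "kwargs": {"motion": [{"delta_rot": [0,0,0],"translation": [0.001,0,0],"hand": 0},{"delta_rot": [0,0,0],"translation": [0.001,0,0],"hand": 0},{"delta_rot": [0,0,0],"translation": [0.001,0,0],"hand": 0},{"delta_rot": [0,0,0],"translation": [0.001,0,0],"hand": 0}]}}

```text
clock: 18.82
ee_pos: [0.524, -0.0123, 0.1884]
orientation: [[0.0, 0.023, 1.0], [-0.0, 1.0, -0.023], [-1.0, -0.0, 0.0]]
force: [-1.2, -0.5, 4.0]
gripper_width: 0.001
```

Emit:
{"fn": "apply_moves", "kwargs": {"motion": [{"delta_rot": [0,0,0],"translation": [0.0015,0,0],"hand": 0},{"delta_rot": [0,0,0],"translation": [0.0015,0,0],"hand": 0},{"delta_rot": [0,0,0],"translation": [0.0015,0,0],"hand": 0},{"delta_rot": [0,0,0],"translation": [0.0015,0,0],"hand": 0}]}}

```text
clock: 19.32
ee_pos: [0.524, -0.0123, 0.1823]
orientation: [[0.0, 0.023, 1.0], [-0.0, 1.0, -0.023], [-1.0, -0.0, 0.0]]
force: [-1.7, 0.7, 6.0]
gripper_width: 0.001
```

Emit:
{"fn": "apply_moves", "kwargs": {"motion": [{"delta_rot": [0,0,0],"translation": [0.0015,0,0],"hand": 0},{"delta_rot": [0,0,0],"translation": [0.0015,0,0],"hand": 0},{"delta_rot": [0,0,0],"translation": [0.0015,0,0],"hand": 0}]}}

```text
clock: 19.7
ee_pos: [0.524, -0.0123, 0.1778]
orientation: [[0.0, 0.023, 1.0], [-0.0, 1.0, -0.023], [-1.0, -0.0, 0.0]]
force: [-2.0, -0.4, 6.3]
gripper_width: 0.002
```

Emit:
{"fn": "apply_moves", "kwargs": {"motion": [{"delta_rot": [0,0,0],"translation": [0.0007,0,0],"hand": 0},{"delta_rot": [0,0,0],"translation": [0.0007,0,0],"hand": 0}]}}

```text
clock: 19.95
ee_pos: [0.524, -0.0122, 0.1764]
orientation: [[0.0, 0.023, 1.0], [-0.0, 1.0, -0.023], [-1.0, -0.0, 0.0]]
force: [-2.3, 0.5, 7.4]
gripper_width: 0.002
```

Emit:
{"fn": "apply_moves", "kwargs": {"motion": [{"delta_rot": [0,0,0],"translation": [0.0007,0,0],"hand": 0},{"delta_rot": [0,0,0],"translation": [0.0007,0,0],"hand": 0}]}}

```text
clock: 20.2
ee_pos: [0.524, -0.0123, 0.1751]
orientation: [[0.0, 0.023, 1.0], [-0.0, 1.0, -0.023], [-1.0, -0.0, 0.0]]
force: [-2.8, 0.5, 7.4]
gripper_width: 0.002
```

Emit:
{"fn": "apply_moves", "kwargs": {"motion": [{"delta_rot": [0,0,0],"translation": [0.0007,0,0],"hand": 0},{"delta_rot": [0,0,0],"translation": [0.0007,0,0],"hand": 0}]}}

```text
clock: 20.45
ee_pos: [0.524, -0.0122, 0.1737]
orientation: [[0.0, 0.023, 1.0], [-0.0, 1.0, -0.023], [-1.0, -0.0, 0.0]]
force: [-2.0, 0.4, 7.3]
gripper_width: 0.003
```

Emit:
{"fn": "apply_moves", "kwargs": {"motion": [{"delta_rot": [0,0,0],"translation": [0.0007,0,0],"hand": 0},{"delta_rot": [0,0,0],"translation": [0.0007,0,0],"hand": 0}]}}

```text
clock: 20.7
ee_pos: [0.5241, -0.0123, 0.1726]
orientation: [[0.0, 0.023, 1.0], [-0.0, 1.0, -0.023], [-1.0, -0.0, 0.0]]
force: [-5.5, 0.8, 17.8]
gripper_width: -0.006
```

Emit:
{"fn": "apply_moves", "kwargs": {"motion": [{"delta_rot": [0,0,0],"translation": [0.0006,0,0],"hand": 0}]}}

```text
clock: 20.82
ee_pos: [0.5241, -0.0123, 0.1722]
orientation: [[0.001, 0.023, 1.0], [-0.0, 1.0, -0.023], [-1.0, -0.0, 0.001]]
force: [-7.2, -0.2, 21.0]
gripper_width: -0.001
```

Emit:
{"fn": "apply_moves", "kwargs": {"motion": [{"delta_rot": [0,0,0],"translation": [-0.0002,0,0],"hand": 0},{"delta_rot": [0,0,0],"translation": [0,0,0],"hand": 0},{"delta_rot": [0,0,0],"translation": [0,0,0],"hand": 0},{"delta_rot": [0,0,0],"translation": [0,0,0],"hand": 0},{"delta_rot": [0,0,0],"translation": [0,0,0],"hand": 0}]}}

```text
clock: 21.45
ee_pos: [0.5241, -0.0123, 0.1724]
orientation: [[0.001, 0.023, 1.0], [-0.0, 1.0, -0.023], [-1.0, -0.0, 0.001]]
force: [-6.2, -0.0, 18.1]
gripper_width: 0.001
```

Emit:
{"fn": "apply_moves", "kwargs": {"motion": [{"delta_rot": [0,0,0],"translation": [0,0,0],"hand": 0},{"delta_rot": [0,0,0],"translation": [0,0,0],"hand": 0},{"delta_rot": [0,0,0],"translation": [0,0,0],"hand": 0},{"delta_rot": [0,0,0],"translation": [0,0,0],"hand": 0}]}}

```text
clock: 21.95
ee_pos: [0.5241, -0.0123, 0.1725]
orientation: [[0.001, 0.023, 1.0], [-0.0, 1.0, -0.023], [-1.0, -0.0, 0.001]]
force: [-5.5, 0.1, 18.8]
gripper_width: -0.001
```

Emit:
{"fn": "apply_moves", "kwargs": {"motion": [{"delta_rot": [0,0,0],"translation": [-0.003,0,0],"hand": 0},{"delta_rot": [0,0,0],"translation": [-0.004,0,0],"hand": 0},{"delta_rot": [0,0,0],"translation": [-0.004,0,0],"hand": 0},{"delta_rot": [0,0,0],"translation": [-0.004,0,0],"hand": 0},{"delta_rot": [0,0,0],"translation": [-0.004,0,0],"hand": 0}]}}

```text
clock: 22.58
ee_pos: [0.524, -0.0122, 0.1909]
orientation: [[-0.0, 0.023, 1.0], [0.0, 1.0, -0.023], [-1.0, 0.0, -0.0]]
force: [0.1, -0.1, -0.1]
gripper_width: 0.002
```

Emit:
{"fn": "apply_moves", "kwargs": {"motion": [{"delta_rot": [0,0,0],"translation": [-0.01,0,0],"hand": 0},{"delta_rot": [0,0,0],"translation": [-0.03,0,0],"hand": 0},{"delta_rot": [0,0,0],"translation": [-0.03,-0.03,0],"hand": 0},{"delta_rot": [0,0,0],"translation": [0,-0.05,0],"hand": 0},{"delta_rot": [0,0,0],"translation": [0,-0.05,0],"hand": 0}]}}

```text
clock: 23.2
ee_pos: [0.5211, -0.1434, 0.2617]
orientation: [[0.001, 0.022, 1.0], [-0.0, 1.0, -0.022], [-1.0, -0.0, 0.001]]
force: [0.8, 0.6, -0.6]
gripper_width: -0.003
```

Emit:
{"fn": "apply_moves", "kwargs": {"motion": [{"delta_rot": [0,0,0],"translation": [0,-0.04,0],"hand": 0},{"delta_rot": [0,0,0],"translation": [0,0,0],"hand": 0},{"delta_rot": [0,0,0],"translation": [0,0,0],"hand": 0}]}}

```text
clock: 23.58
ee_pos: [0.52, -0.1818, 0.2609]
orientation: [[-0.0, 0.023, 1.0], [0.0, 1.0, -0.023], [-1.0, 0.0, -0.0]]
force: [0.8, 1.2, 0.0]
gripper_width: -0.002
```

```bash
python3 - <<'E'
from h import *
s=env.read_state();print(s['clock'],np.round(s['ee_pos'],4),np.round(s['force'],1))
a=grab('side');w=grab('wrist')
A=cv2.resize(a['pixels'][185:275,250:365],None,fx=4,fy=4,interpolation=cv2.INTER_CUBIC)
C=np.zeros((420,800,3),np.uint8);C[:360,:460]=A;C[:,460:800]=w['pixels'][:,200:540]
cv2.imwrite('pics/c6.png',C)
E
```

```text
23.575 [ 0.52   -0.1818  0.2609] [0.8 1.2 0. ]
```

The picture limit is reached, so I'll compare numerically with the picture taken before the press.

```bash
python3 - <<'E'
from h import *
a=cv2.imread('pics/c5.png')[:360,:460][2::4,2::4];b=cv2.imread('pics/c6.png')[:360,:460][2::4,2::4]
def st(p):
    h=cv2.cvtColor(p,cv2.COLOR_BGR2HSV);m=cv2.inRange(h,(8,70,60),(25,255,255));k=cv2.inRange(p,(0,0,0),(50,50,50))[:30,20:55]
    f=lambda m:[x.round(1).tolist() for x in(np.argwhere(m).mean(0),np.argwhere(m).min(0),np.argwhere(m).max(0))]
    return f(m),(m>0).sum(),f(k),(k>0).sum()
print(st(a));print(st(b))
d=cv2.absdiff(a,b).max(2)[:, :70];print('diff>40 px',(d>40).sum(),np.argwhere(d>40)[:10].tolist())
s=env.read_state();print(np.round(s['force'],1)); env.close_job()
E
```

```text
([[56.1, 37.1], [49, 32], [62, 42]], np.int64(112), [[15.7, 15.5], [6, 7], [28, 24]], np.int64(287))
([[56.0, 37.1], [49, 32], [62, 42]], np.int64(112), [[15.8, 15.5], [6, 7], [28, 24]], np.int64(288))
diff>40 px 0 []
[ 0.6  0.9 -0.1]
the job is handed in; nothing more can be done
```

The job is done and handed in at about 23.6 s on the robot's clock, within the 64 s limit. The amber vial stands in the carrier, the carrier is home, and the plunger has been pressed and is back up.

- **Vial:** I grasped it across its body, carried it round the front of the press and set it down to the pocket floor. No contact force showed on the way in.
- **Carrier:** I pushed the tab with shut fingers. It slid at about 2 N until the force jumped to about 11 N at the end stop.
- **Plunger:** The spring took 4 to 7 N, then the force rose sharply after a stroke of about 17 mm. Total readings peaked at about 22 N, and I held 18 to 20 N for about 1.1 s. I then backed off slowly; the force was down to zero with the tips at 190.9 mm, just above the knob's rest height.

**Last checks:** The side view after pressing matches the one before it. The vial's amber pixels and the knob are in the same place within 0.1 px, with no changed pixels around them. The arm is clear of everything. I couldn't view the last picture because the 12-picture limit was reached, so this check was by numbers only. I made no separate numerical check of the bystanders. No check failed. An early wrist-camera reading of the pocket was off by about 2.5 mm in y, and I corrected it from a closer look before inserting the vial.

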